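# Fetch the salsa pot from behind the sauce bottles

## Task

The guests want the salsa, the small white pot with the red lid at the back of the wooden condiment caddy, behind the three sauce bottles. Stand all three bottles out on the single black tray that lies beside the caddy, then take the salsa pot out and set it in the middle of the terracotta saucer, and then put every bottle back in the caddy on the very spot it came from. Keep the bottles and pot upright throughout, and leave the green-lidded pot, the green glass tumbler and the steel-topped salt shaker where they are.

Things in the scene. Friction and masses are not known exactly. Their poses are not given: they have to be found in the camera images.
- caddy: open wooden condiment caddy, fixed, 134 mm (its x) by 246 mm (its y), walls 8 mm thick and 34 mm high, inner floor 8 mm above the table. Origin: centre of its underside; x points away from the robot, turned up to 0.25 rad. The bottles stand near x = -27 mm, 66 mm apart along y, the pots near x = +26 mm, 82 mm apart: the bottles leave no room to come down on a pot.
- tray: the side area: black plastic bar tray lying singly left or right of the caddy, fixed, empty, 270 mm (its x) by 170 mm (its y), rim 14 mm high and 5 mm thick, inner floor 5 mm above the table. Origin: centre of its underside. (The pile of trays far left beside the robot is not meant.)
- saucer: round terracotta saucer, fixed, on the other side of the caddy from the tray; 136 mm in diameter, rim 14 mm high, flat inner floor about 84 mm across and 6 mm above the table. Origin: centre of its underside. Empty at the start; the salsa pot goes in its middle.
- bottle_red: closed round sauce bottle, red with a white label and red cap. Body 52 mm in diameter up to 112 mm, shoulder narrowing to 124 mm, then a straight cap 30 mm in diameter from 124 to 154 mm (top); about 0.35 kg. Grip it from above by the cap. Origin: centre of its underside, z up. Starts on the caddy's floor, in the front row; the order varies.
- bottle_green: closed round sauce bottle, green with a white label and green cap. Body 52 mm in diameter up to 112 mm, shoulder narrowing to 124 mm, then a straight cap 30 mm in diameter from 124 to 154 mm (top); about 0.35 kg. Grip it from above by the cap. Origin: centre of its underside, z up. Starts on the caddy's floor, in the front row; the order varies.
- bottle_yellow: closed round sauce bottle, yellow with a white label and yellow cap. Body 52 mm in diameter up to 112 mm, shoulder narrowing to 124 mm, then a straight cap 30 mm in diameter from 124 to 154 mm (top); about 0.35 kg. Grip it from above by the cap. Origin: centre of its underside, z up. Starts on the caddy's floor, in the front row; the order varies.
- pot_red: the salsa pot: white ceramic with a red band and a red lid that stays on; straight round wall 48 mm in diameter, 36 mm high, lid 49 mm wide to 41 mm, knob 14 mm wide to 50 mm; about 0.15 kg. Grip across the wall, fingers closing along the caddy's y (34 mm between the pots, 50 mm to the end wall). Origin: centre of its underside, z up. In the caddy's back row, left or right.
- pot_green: the same pot with a green lid and band, beside the salsa pot in the back row of the caddy; leave it where it is. Origin: centre of its underside.
- tumbler: empty green glass tumbler, 80 mm in diameter at the rim, 95 mm high, standing beyond the caddy to the right; leave it alone. Origin: centre of its underside.
- salt: white salt shaker with a steel top, 39 mm in diameter, 77 mm high, standing between robot and caddy; leave it alone. Origin: centre of its underside.
Mind the look-alikes: they are no part of the job. There is more than one size of the bottle_red; the job needs the smallest.

How it is judged:
By the outcome, as a careful person would: the job done as asked, in the order asked, and still so for the second after the job is handed in, with the robot touching nothing.
It also fails if it takes over 144 s, if anything falls off the work surface, if the arm or the gripper's body presses on something with over 40 N, if the wrist force passes 120 N, or if a joint passes its speed limit or range.

## Robot

A 6-joint arm with a two-finger parallel gripper is mounted at the origin on the work surface. World frame = base frame: x ahead of the robot, y to its left, z up, the work surface at z = 0. Lengths are in m, angles in rad, forces in N, time in s.
With the tool pointing down it reaches from about 0.3 to 0.75 m from the base axis. Payload 8.5 kg.
Tool frame: the origin (TCP) lies at the very end of the fingers, on their centre line; the grasp point (between the pads) lies 19 mm behind it (hold_point_z is the z of the grasp point in the tool frame, in m); z points along the fingers, y is the line along which they close (so a half turn about z gives the same grasp; the last joint's range is limited). The gripper opens to 88 mm and grips with 3 to 60 N. Pads are 18 mm wide; open, the fingers measure 123 mm over their backs; the gripper's body (75 mm by 187 mm) begins 45 mm behind the grasp point.
Start: joints at [1.096, 0.381, 1.297, -0, 1.464, -0.215], TCP at [0.141, 0.532, 0.239] pointing down, gripper open.
Joint ranges: [-3.11, 3.11], [-0.89, 2.33], [0.22, 2.48], [-1.42, 4.56], [0.17, 2.85], [-2.88, 2.88]. Speed limits (rad/s): [2.39, 2.39, 3.14, 3.14, 3.14, 3.14].

## Interface

Orientations are given as a 3x3 rotation matrix whose columns are the frame's x, y, z axes.
In Python, from workcell import state, read_camera, job_done, hold_point_z gives the robot as it stands.
- The arm moves only by the shell command python3 -m inch 'ROWS' [FORCE]. ROWS is a JSON object whose one key "series" holds a list of rows, each a list of 7 numbers: the opening, from 0 (shut) to 1 (fully open), then the shift along the world's x, y, z in mm, then the turn, a rotation vector about the world's x, y, z in degrees. In form: {"series": [[jaw, dx, dy, dz, rx, ry, rz], ...]}. A call has 1 to 8 rows; each row shifts and turns the commanded pose from where the row before left it; what a row does not reach is not made up. A row lasts 1/8 s, in which the tool goes at most 62.5 mm and 10.7 degrees, less where a joint would pass 70% of its speed; a pose out of reach is approached as far as the arm can. A call with a gripper value outside its range is refused whole. The fingers move at their own pace and stop on an object; FORCE is the grip in N (left out, the last holds). Time passes only in rows, so rows that do not move let the fingers close. It gives the time, the measured TCP pose, the force, the opening and the grip force at its end, in the units of the state.
- state(): the state, without advancing time (a new reading comes with each control period).
- read_camera(name): name is "scene" or "top"; returns a dict with "color" (480x640x3 uint8, red, green, blue), "fx", "fy", "cx", "cy" (pixels), "rvec" (rotation vector, rad) and "tvec" (3), from world to camera coordinates, as OpenCV has them. Camera axes: x right, y down, z forward; pixel columns grow to the right and rows downward; lengths in m; the calibration is good to about 2 mm. A picture is of the moment at which its call begins. There is no depth.
- job_done(): hands the job in; it is judged then, once.
The state is a dict: "time": time; "q": joint angles; "qd": joint speeds; "joint_torque": joint torques, N m; "eef_pos": TCP position; "tcp_rot": TCP orientation; "wrist_force": force on the tool from outside, world axes, zero at the start; "moment": the same for the moment, N m; "finger_gap": finger opening in m; "grip_force": force on a finger pad.
Only numpy, scipy, OpenCV 4.12 (cv2) and the standard library are available. Lean on these libraries where they do the work, as an engineer would, in place of code of your own. Each camera call takes 0.05 s, during which the arm holds its last target. There are 200 camera calls.

## Working session

There is one attempt and no reset: what is moved stays moved. The work goes in short steps, Python scripts to look and compute and a shell command to move; the robot and the scene stay as the last step left them, time stands still between calls to the robot, and variables do not carry over. Pictures are saved under pics/ and viewed, at most 14 in all, crops included, and the job is handed in when it is done.

```bash
mkdir -p pics; ls
python3 - <<'E'
from workcell import state, read_camera, hold_point_z
import cv2
print(hold_point_z)
for n in ("scene","top"):
    c=read_camera(n); cv2.imwrite(f"pics/{n}0.png",c["color"][:,:,::-1]); print({k:v for k,v in c.items() if k!="color"})
s=state();print(s["time"],s["eef_pos"],s["tcp_rot"],s["finger_gap"])
E
```

```text
pics
-0.0187
{'fx': 434.48493627516126, 'fy': 434.48493627516126, 'cx': 322.0404656384489, 'cy': 236.4448073406253, 'rvec': array([ 1.37646317,  1.86729231, -1.07092984]), 'tvec': array([ 0.16133572, -0.2133556 ,  1.24866078])}
{'fx': 473.8755026738047, 'fy': 473.8755026738047, 'cx': 326.82630377881975, 'cy': 242.39068924218864, 'rvec': array([ 2.09809058, -2.15113202,  0.17234444]), 'tvec': array([0.01333685, 0.52968772, 0.9168503 ])}
0.1 [0.14116602 0.53132345 0.23822715] [[-9.66433612e-01  2.56915779e-01 -5.96085332e-04]
 [ 2.56916304e-01  9.66433026e-01 -1.10424161e-03]
 [ 2.92379459e-04 -1.22032025e-03 -9.99999213e-01]] 0.0885616387720085
```

View pics/scene0.png

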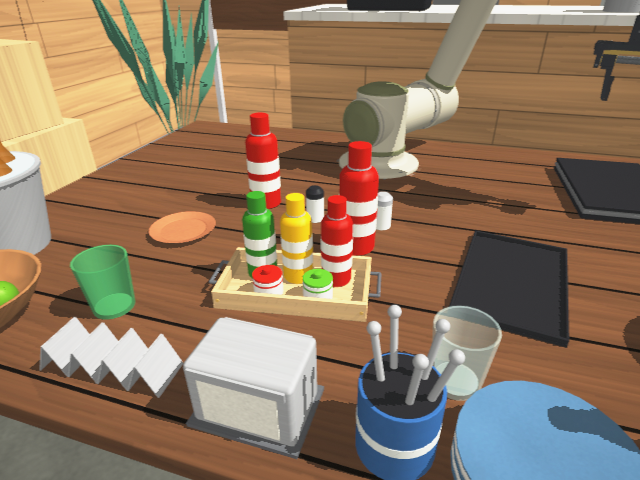

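View pics/top0.png

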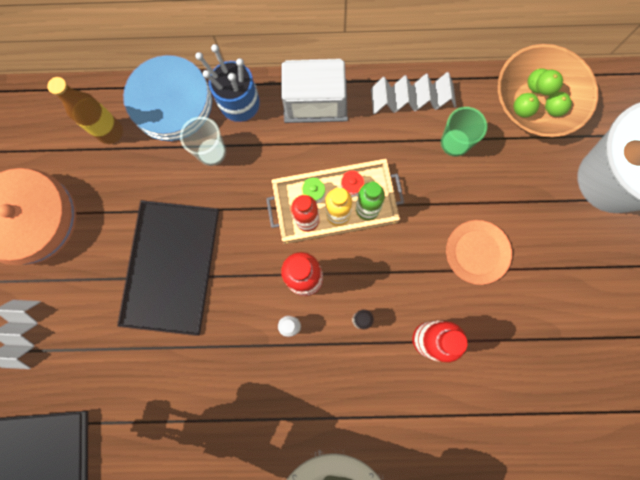

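The scene view shows the caddy at about (295,285) with green, yellow and red bottles. The red-lid pot is at (267,275) and the green-lid pot at (318,280). In the top view the caps are red (304,205), yellow (339,197) and green (372,190). The salsa pot is at (353,181), the tray at (170,267) and the saucer at (479,252). Larger red decoys stand at (301,272) and (440,340), with the salt at (289,326).

```bash
cat > h.py <<'E'
import numpy as np, cv2
from workcell import state, read_camera
def cam(n):
    c=read_camera(n); c["R"]=cv2.Rodrigues(c["rvec"])[0]; c["K"]=np.array([[c["fx"],0,c["cx"]],[0,c["fy"],c["cy"]],[0,0,1]]); return c
def ray(c,u,z):
    d=c["R"].T@np.linalg.solve(c["K"],[u[0],u[1],1]); o=-c["R"].T@c["tvec"]
    return o+d*(z-o[2])/d[2]
def proj(c,p): 
    return cv2.projectPoints(np.array(p,float).reshape(-1,3),c["rvec"],np.array(c["tvec"]),c["K"],None)[0].reshape(-1,2)
E
python3 - <<'E'
from h import *
c=cam("top"); print("cam at",-c["R"].T@c["tvec"])
im=c["color"][:,:,::-1].copy()
cv2.imwrite("pics/ctop.png",cv2.resize(im[150:250,260:410],None,fx=5,fy=5,interpolation=cv2.INTER_CUBIC))
s=cam("scene"); i2=s["color"][:,:,::-1].copy()
cv2.imwrite("pics/cscene.png",cv2.resize(i2[180:320,200:390],None,fx=4,fy=4,interpolation=cv2.INTER_CUBIC))
hsv=cv2.cvtColor(c["color"],cv2.COLOR_RGB2HSV)
# saucer outline: orange mask
m=cv2.inRange(hsv,(5,110,150),(14,255,255)); m[:, :430]=0; m[:,530:]=0; m[:200]=0;m[300:]=0
k=max(cv2.findContours(m,0,2)[0],key=cv2.contourArea); e=cv2.fitEllipse(k); print("saucer",e,ray(c,e[0],.014))
m=cv2.inRange(hsv,(0,0,0),(180,255,62)); m[:190]=0;m[345:]=0;m[:,:105]=0;m[:,235:]=0
k=max(cv2.findContours(m,0,2)[0],key=cv2.contourArea); r=cv2.minAreaRect(k); b=cv2.boxPoints(r); P=np.array([ray(c,u,.014) for u in b]); print("tray",r,P.round(4).tolist(),P.mean(0))
E
```

```text
cam at [ 0.36286124 -0.00960914  0.99478682]
saucer ((480.5186767578125, 236.73779296875), (104.71520233154297, 122.03606414794922), 7.226319313049316) [ 0.53911394 -0.32192103  0.014     ]
tray ((172.2299346923828, 266.8617858886719), (85.4549331665039, 131.8418731689453), 10.17551040649414) [[0.3763, 0.4319, 0.014], [0.6508, 0.396, 0.014], [0.6124, 0.214, 0.014], [0.3419, 0.258, 0.014]] [0.4953393  0.32500662 0.014     ]
```

View pics/ctop.png

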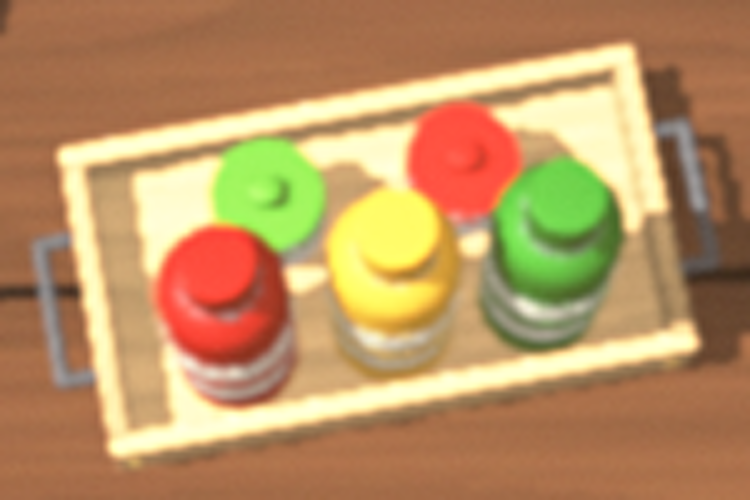

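View pics/cscene.png

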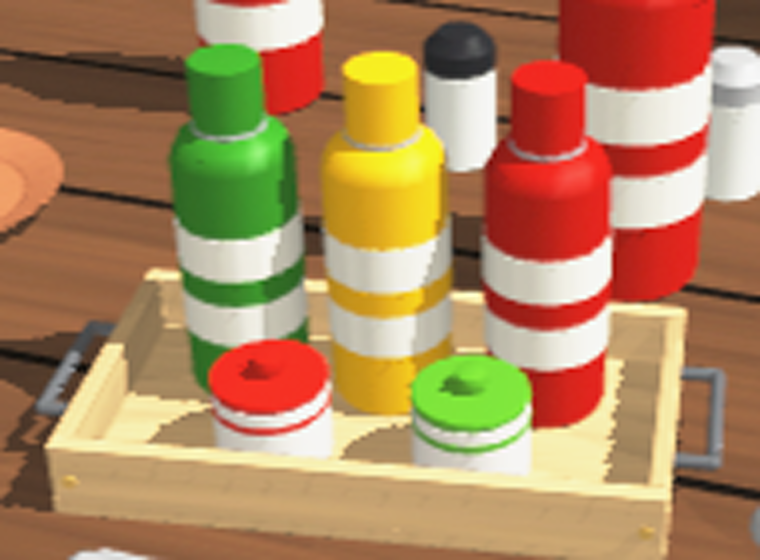

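The crops show the cap-top centres, lids and rim corners clearly. In the top crop: red (223,277), yellow (401,235), green (571,206), red lid (464,158), green lid (268,193). I'll cast rays for these.

Run:
```python
from h import *
c=cam("top"); s=cam("scene"); s["o"]=0
T=lambda x,y:((x+.5)/5-.5+260,(y+.5)/5-.5+150)
S=lambda x,y:((x+.5)/4-.5+200,(y+.5)/4-.5+180)
def tri(a,b):
    P=[k["K"]@np.c_[k["R"],k["tvec"]] for k in (c,s)]
    X=cv2.triangulatePoints(P[0],P[1],np.array(a),np.array(b)).ravel(); return X[:3]/X[3]
for n,a,b in (("red",(223,277),(549,77)),("yel",(401,235),(381,67)),("grn",(571,206),(225,60))):
    print(n,"top",ray(c,T(*a),.162)[:2].round(4),"scene",ray(s,S(*b),.162)[:2].round(4),"tri",tri(T(*a),S(*b)).round(4))
for n,a,b in (("pot_red",(464,158),(269,375)),("pot_grn",(268,193),(471,391))):
    print(n,"top",ray(c,T(*a),.049)[:2].round(4),"scene",ray(s,S(*b),.049)[:2].round(4))
for z in (.034,.042):
    P=np.array([ray(c,T(*u),z)[:2] for u in ((62,152),(632,46),(697,345),(118,455))])
    print("caddy",z,P.mean(0).round(4),[np.linalg.norm(P[i]-P[i-1]).round(4) for i in range(4)],np.degrees([np.arctan2(*(P[1]-P[0])),np.arctan2(*(P[2]-P[3]))]))
P=np.array([ray(c,u,.014)[:2] for u in ((142,201),(218,210),(200,333),(119,325))]);print("tray",P.round(4).tolist(),P.mean(0))
P=np.array([ray(c,u,.014)[:2] for u in ((447,252),(512,252),(479,221),(479,283))]);print("saucer",P.round(4).tolist())
hsv=cv2.cvtColor(c["color"],cv2.COLOR_RGB2HSV); print(hsv[252,479],hsv[252,450],hsv[252,440],hsv[300,480])
m=cv2.inRange(hsv,(5,130,190),(14,255,255)); m[:, :430]=0; m[:,530:]=0; m[:200]=0;m[300:]=0
k=max(cv2.findContours(m,0,2)[0],key=cv2.contourArea); e=cv2.fitEllipse(k); print("saucer",e,ray(c,e[0],.014))
for n,u,z in (("bigred top",(301,262),.2),("salt",(289,325),.077),("tumbler rim",(469,124),.095),("bigred2",(453,343),.2)): print(n,ray(c,u,z))
```

```text
red top [0.5793 0.0383] scene [0.5887 0.0423] tri [0.5802 0.0391 0.1577]
yel top [ 0.5932 -0.0266] scene [ 0.5987 -0.0234] tri [ 0.5937 -0.0261  0.1594]
grn top [ 0.6024 -0.0886] scene [ 0.6101 -0.0851] tri [ 0.6033 -0.0888  0.1585]
pot_red top [ 0.6567 -0.0559] scene [ 0.659  -0.0537]
pot_grn top [0.6439 0.0256] scene [0.6459 0.0274]
caddy 0.034 [ 0.6234 -0.0193] [np.float64(0.1326), np.float64(0.2455), np.float64(0.1322), np.float64(0.2439)] [170.6475911  170.55901402]
caddy 0.042 [ 0.6213 -0.0192] [np.float64(0.1315), np.float64(0.2435), np.float64(0.1311), np.float64(0.2419)] [170.6475911  170.55901402]
tray [[0.6361, 0.395], [0.6118, 0.231], [0.3546, 0.2637], [0.3747, 0.4309]] [0.49431067 0.33014503]
saucer [[0.5086, -0.2498], [0.5051, -0.3846], [0.5729, -0.3214], [0.4424, -0.3111]]
[ 13 133 251] [ 10 146 236] [ 12 146 170] [ 11 143 171]
saucer ((478.32440185546875, 251.73129272460938), (63.35488510131836, 66.79496002197266), 128.18809509277344) [ 0.50748777 -0.31483905  0.014     ]
bigred top [0.47025872 0.04302551 0.2       ]
salt [0.36615719 0.07583912 0.077     ]
tumbler rim [ 0.7550237 -0.2914416  0.095    ]
bigred2 [ 0.3303373  -0.20383438  0.2       ]
```

```bash
python3 - <<'E'
from h import *
c=cam("top"); s=cam("scene")
for a,b in (((301,264),(360,149)),((453,343),(259,119))):
    P=[k["K"]@np.c_[k["R"],k["tvec"]] for k in (c,s)]
    X=cv2.triangulatePoints(P[0],P[1],np.array(a,float),np.array(b,float)).ravel(); print(X[:3]/X[3])
E
python3 -m inch '{"series":[[0.6,40,-22,0,0,0,3],[0.6,40,-22,0,0,0,3],[0.6,40,-22,0,0,0,3],[0.6,40,-22,0,0,0,3],[0.6,40,-22,0,0,0,3],[0.6,40,-22,0,0,0,3],[0.6,40,-22,0,0,0,3],[0.6,40,-22,0,0,0,3]]}' 25
```

```text
[0.46611672 0.04555091 0.20120866]
[ 0.33031488 -0.20447742  0.19794709]
time: 1.4
eef_pos: [0.4625, 0.3546, 0.2388]
tcp_rot: [[-0.987, -0.16, -0.0], [-0.16, 0.987, 0.0], [0.0, 0.0, -1.0]]
wrist_force: [0.4, 0.3, -0.2]
finger_gap: 0.0529
grip_force: 0.0
```

```bash
python3 -m inch '{"series":[[0.6,20,-45,0,0,0,0],[0.6,20,-45,0,0,0,0],[0.6,20,-45,0,0,0,0],[0.6,20,-45,0,0,0,0],[0.6,20,-45,0,0,0,0],[0.6,20,-45,0,0,0,0],[0.6,2,-44,-20,0,0,0],[0.6,0,0,0,0,0,0]]}'
python3 - <<'E'
from h import *
c=cam("top");cv2.imwrite("pics/a.png",cv2.resize(c["color"][140:300,240:440,::-1],None,fx=4,fy=3.7))
s=cam("scene");cv2.imwrite("pics/b.png",cv2.resize(s["color"][100:300,200:440,::-1],None,fx=3.3,fy=3,interpolation=cv2.INTER_CUBIC))
E
```

```text
time: 2.4
eef_pos: [0.583, 0.0391, 0.2172]
tcp_rot: [[-0.988, -0.155, -0.003], [-0.155, 0.988, 0.0], [0.003, 0.001, -1.0]]
wrist_force: [-1.0, 0.5, -0.6]
finger_gap: 0.0531
grip_force: 0.0
```

View pics/b.png

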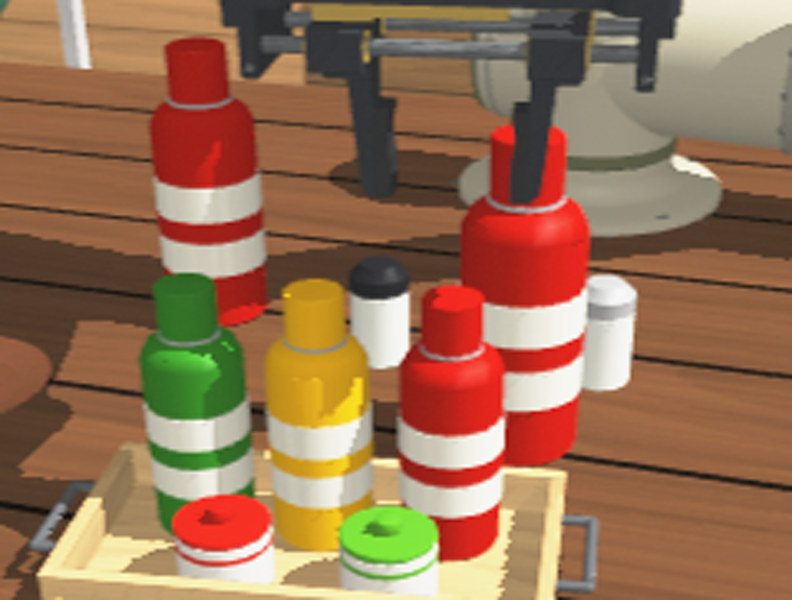

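The gripper straddles the red cap: finger midpoint about (450,190), cap about (453,295) in the crop. I'll go down and grip.

```bash
python3 -m inch '{"series":[[0.6,1,1,-20,0,0,0],[0.6,0,0,-20,0,0,0],[0.6,0,0,-20,0,0,0],[0.6,0,0,-15,0,0,0],[0.6,0,0,-7,0,0,0],[0.6,0,0,0,0,0,0]]}'
python3 -m inch '{"series":[[0.2,0,0,0,0,0,0],[0.2,0,0,0,0,0,0],[0.2,0,0,0,0,0,0],[0.2,0,0,0,0,0,0],[0.2,0,0,0,0,0,0]]}' 25
```

```text
time: 3.25
eef_pos: [0.5843, 0.0429, 0.1368]
tcp_rot: [[-0.987, -0.159, -0.0], [-0.159, 0.987, 0.0], [-0.0, 0.0, -1.0]]
wrist_force: [0.1, 0.3, -0.4]
finger_gap: 0.0527
grip_force: 0.0
time: 3.88
eef_pos: [0.5845, 0.0424, 0.1371]
tcp_rot: [[-0.987, -0.158, 0.001], [-0.158, 0.987, -0.0], [-0.001, -0.0, -1.0]]
wrist_force: [-0.1, -0.5, 5.3]
finger_gap: 0.0291
grip_force: 25.0
```

```bash
python3 -m inch '{"series":[[0.2,0,0,15,0,0,0],[0.2,0,0,30,0,0,0],[0.2,0,0,30,0,0,0],[0.2,0,20,0,0,0,0],[0.2,-1,40,0,0,0,0],[0.2,-1,40,0,0,0,0],[0.2,-1,40,0,0,0,0],[0.2,-1,40,0,0,0,0]]}'
python3 -m inch '{"series":[[0.2,-1,40,0,0,0,0],[0.2,-1,36,0,0,0,0],[0.2,0,20,-5,0,0,0],[0.2,0,0,-25,0,0,0],[0.2,0,0,-25,0,0,0],[0.2,0,0,-12,0,0,0],[0.2,0,0,-5,0,0,0],[0.2,0,0,0,0,0,0]]}'
```

```text
time: 4.88
eef_pos: [0.5791, 0.225, 0.2102]
tcp_rot: [[-0.987, -0.159, -0.003], [-0.159, 0.987, -0.0], [0.003, 0.0, -1.0]]
wrist_force: [0.7, 0.5, -3.2]
finger_gap: 0.0293
grip_force: 25.0
time: 5.88
eef_pos: [0.5784, 0.3185, 0.14]
tcp_rot: [[-0.987, -0.158, 0.0], [-0.158, 0.987, 0.0], [-0.0, 0.0, -1.0]]
wrist_force: [0.4, -0.4, -1.9]
finger_gap: 0.0293
grip_force: 25.0
```

```bash
python3 -m inch '{"series":[[0.2,0,0,-3,0,0,0],[0.2,0,0,-1,0,0,0],[0.2,0,0,0,0,0,0]]}'
```

```text
time: 6.25
eef_pos: [0.5783, 0.3185, 0.1359]
tcp_rot: [[-0.987, -0.158, 0.0], [-0.158, 0.987, 0.0], [-0.0, 0.0, -1.0]]
wrist_force: [-0.3, 1.1, -2.3]
finger_gap: 0.0292
grip_force: 25.0
```

```bash
python3 -m inch '{"series":[[0.2,0,0,-1,0,0,0],[0.2,0,0,0,0,0,0]]}'; python3 -m inch '{"series":[[0.6,0,0,0,0,0,0],[0.6,0,0,0,0,0,0],[0.6,0,0,0,0,0,0],[0.6,0,0,0,0,0,0]]}'
```

```text
time: 6.5
eef_pos: [0.5783, 0.3185, 0.1347]
tcp_rot: [[-0.987, -0.158, -0.0], [-0.158, 0.987, -0.0], [0.0, -0.0, -1.0]]
wrist_force: [0.2, 0.6, -3.1]
finger_gap: 0.0291
grip_force: 25.0
time: 7.0
eef_pos: [0.5783, 0.3186, 0.1349]
tcp_rot: [[-0.987, -0.158, 0.0], [-0.158, 0.987, 0.0], [-0.0, 0.0, -1.0]]
wrist_force: [0.4, 0.2, 0.9]
finger_gap: 0.0529
grip_force: 0.0
```

```bash
python3 -m inch '{"series":[[0.6,0,0,30,0,0,0],[0.6,0,0,45,0,0,0],[0.6,2,-45,0,0,0,0],[0.6,3,-50,0,0,0,0],[0.6,3,-50,0,0,0,0],[0.6,3,-50,0,0,0,0],[0.6,3,-50,0,0,0,0],[0.6,2,-50,0,0,0,0]]}'
python3 -m inch '{"series":[[0.6,2,-40,0,0,0,0],[0.6,0,-8,-15,0,0,0],[0.6,0,0,-20,0,0,0],[0.6,0,0,0,0,0,0]]}'
```

```text
time: 8.0
eef_pos: [0.5942, 0.0219, 0.2099]
tcp_rot: [[-0.987, -0.158, 0.0], [-0.158, 0.987, -0.0], [-0.0, -0.0, -1.0]]
wrist_force: [0.1, 0.2, -0.3]
finger_gap: 0.0529
grip_force: 0.0
time: 8.5
eef_pos: [0.5954, -0.0235, 0.173]
tcp_rot: [[-0.987, -0.159, -0.004], [-0.159, 0.987, 0.001], [0.003, 0.002, -1.0]]
wrist_force: [-0.3, 0.5, 1.3]
finger_gap: 0.0528
grip_force: 0.0
```

Run:
```python
from h import *
print(state()["eef_pos"])
c=cam("top"); hsv=cv2.cvtColor(c["color"],cv2.COLOR_RGB2HSV)
cv2.imwrite("pics/c.png",cv2.resize(c["color"][130:350,100:420,::-1],None,fx=2.4,fy=2.4,interpolation=cv2.INTER_CUBIC))
```

```text
[ 0.59543929 -0.02346383  0.17297266]
```

View pics/c.png

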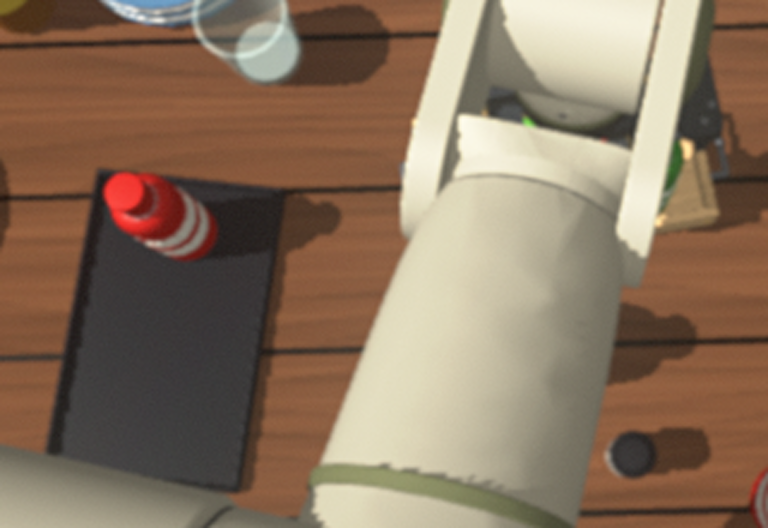

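The red bottle stands upright on the tray, cap at crop (126,193). I'll use it to check the camera bias.

Run:
```python
from h import *
c=cam("top"); s=cam("scene")
print(ray(c,(126/2.4+100-.3,193/2.4+130-.3),.159))
cv2.imwrite("pics/d.png",cv2.resize(s["color"][130:330,220:620,::-1],None,fx=2,fy=2,interpolation=cv2.INTER_CUBIC))
```

```text
[0.5780699  0.31573744 0.159     ]
```

View pics/d.png

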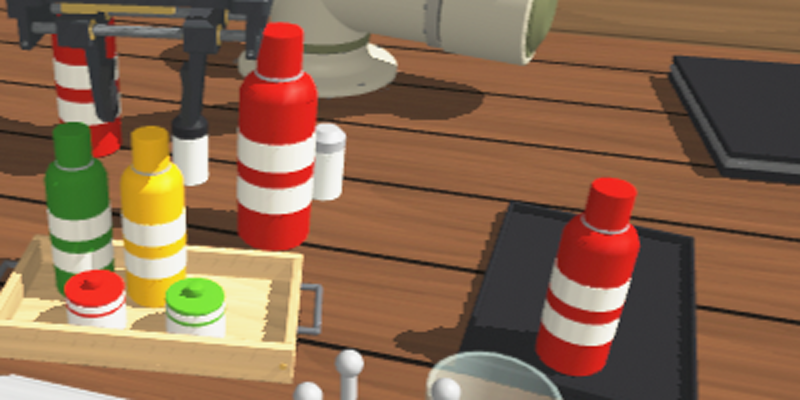

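Red is upright on the tray (scene crop base (575,365)); the lean is perspective. The yellow bottle is next.

```bash
python3 -m inch '{"series":[[0.6,0,0,-15,0,0,0],[0.6,0,0,-12,0,0,0],[0.6,0,0,-6,0,0,0],[0.6,0,0,0,0,0,0]]}'
python3 -m inch '{"series":[[0.2,0,0,0,0,0,0],[0.2,0,0,0,0,0,0],[0.2,0,0,0,0,0,0],[0.2,0,0,0,0,0,0]]}' 25
```

```text
time: 9.15
eef_pos: [0.5961, -0.0245, 0.1412]
tcp_rot: [[-0.987, -0.158, -0.001], [-0.158, 0.987, 0.0], [0.001, 0.0, -1.0]]
wrist_force: [-0.5, 0.1, -0.2]
finger_gap: 0.0527
grip_force: 0.0
time: 9.65
eef_pos: [0.5964, -0.0245, 0.142]
tcp_rot: [[-0.987, -0.158, 0.001], [-0.158, 0.987, -0.0], [-0.001, -0.0, -1.0]]
wrist_force: [-0.1, 0.4, 1.7]
finger_gap: 0.0294
grip_force: 25.0
```

The grip is a bit high on the cap, so I'll regrip 5 mm lower.

```bash
python3 -m inch '{"series":[[0.45,0,0,0,0,0,0],[0.45,0,0,0,0,0,0],[0.45,0,0,-3,0,0,0],[0.45,0,0,-2,0,0,0],[0.45,0,0,0,0,0,0]]}'
python3 -m inch '{"series":[[0.2,0,0,0,0,0,0],[0.2,0,0,0,0,0,0],[0.2,0,0,0,0,0,0],[0.2,0,0,0,0,0,0]]}' 25
```

```text
time: 10.28
eef_pos: [0.5962, -0.0245, 0.1365]
tcp_rot: [[-0.987, -0.158, -0.001], [-0.158, 0.987, 0.0], [0.001, 0.0, -1.0]]
wrist_force: [0.0, -0.4, -0.5]
finger_gap: 0.0399
grip_force: 0.0
time: 10.78
eef_pos: [0.5963, -0.0244, 0.1368]
tcp_rot: [[-0.987, -0.158, 0.0], [-0.158, 0.987, 0.0], [-0.0, 0.0, -1.0]]
wrist_force: [0.5, 0.4, -0.3]
finger_gap: 0.0294
grip_force: 25.0
```

```bash
python3 -m inch '{"series":[[0.2,0,0,15,0,0,0],[0.2,0,0,30,0,0,0],[0.2,0,0,30,0,0,0],[0.2,0,25,0,0,0,0],[0.2,0,45,0,0,0,0],[0.2,0,45,0,0,0,0],[0.2,0,45,0,0,0,0],[0.2,-10,40,0,0,0,0]]}'
python3 -m inch '{"series":[[0.2,-22,40,0,0,0,0],[0.2,-25,40,0,0,0,0],[0.2,-25,40,0,0,0,0],[0.2,-20,34,-10,0,0,0],[0.2,0,0,-25,0,0,0],[0.2,0,0,-25,0,0,0],[0.2,0,0,-12,0,0,0],[0.2,0,0,0,0,0,0]]}'
```

```text
time: 11.78
eef_pos: [0.5862, 0.1771, 0.2123]
tcp_rot: [[-0.987, -0.159, 0.0], [-0.159, 0.987, 0.0], [-0.0, -0.0, -1.0]]
wrist_force: [-0.5, 1.5, -3.3]
finger_gap: 0.029
grip_force: 25.0
time: 12.78
eef_pos: [0.4943, 0.3294, 0.1397]
tcp_rot: [[-0.987, -0.158, -0.001], [-0.158, 0.987, -0.0], [0.001, -0.0, -1.0]]
wrist_force: [0.4, 0.8, -3.2]
finger_gap: 0.0292
grip_force: 25.0
```

```bash
python3 -m inch '{"series":[[0.2,0,0,-4,0,0,0],[0.2,0,0,-2,0,0,0],[0.2,0,0,0,0,0,0]]}'; python3 -m inch '{"series":[[0.2,0,0,0,0,0,0],[0.6,0,0,0,0,0,0],[0.6,0,0,0,0,0,0],[0.6,0,0,0,0,0,0],[0.6,0,0,0,0,0,0]]}'
```

```text
time: 13.15
eef_pos: [0.4943, 0.3295, 0.134]
tcp_rot: [[-0.987, -0.158, 0.0], [-0.158, 0.987, 0.0], [-0.0, 0.0, -1.0]]
wrist_force: [0.4, -0.1, -3.4]
finger_gap: 0.0293
grip_force: 25.0
time: 13.78
eef_pos: [0.4944, 0.3295, 0.1339]
tcp_rot: [[-0.987, -0.158, 0.0], [-0.158, 0.987, 0.0], [-0.0, 0.0, -1.0]]
wrist_force: [0.7, 0.6, 1.0]
finger_gap: 0.0529
grip_force: 0.0
```

```bash
python3 -m inch '{"series":[[0.6,0,0,30,0,0,0],[0.6,0,0,45,0,0,0],[0.6,20,-40,0,0,0,0],[0.6,25,-45,0,0,0,0],[0.6,25,-45,0,0,0,0],[0.6,20,-45,0,0,0,0],[0.6,10,-45,0,0,0,0],[0.6,5,-45,0,0,0,0]]}'
python3 -m inch '{"series":[[0.6,5,-45,0,0,0,0],[0.6,3,-45,0,0,0,0],[0.6,0,-40,0,0,0,0],[0.6,0,-22,-12,0,0,0],[0.6,0,0,-25,0,0,0],[0.6,0,0,-25,0,0,0],[0.6,0,0,-9,0,0,0],[0.6,0,0,0,0,0,0]]}'
```

```text
time: 14.78
eef_pos: [0.5996, 0.0629, 0.2086]
tcp_rot: [[-0.987, -0.158, 0.0], [-0.158, 0.987, -0.0], [-0.0, -0.0, -1.0]]
wrist_force: [0.5, 0.2, 0.3]
finger_gap: 0.053
grip_force: 0.0
time: 15.78
eef_pos: [0.6072, -0.0871, 0.1374]
tcp_rot: [[-0.987, -0.159, -0.001], [-0.159, 0.987, 0.0], [0.001, 0.001, -1.0]]
wrist_force: [1.2, 0.5, -0.3]
finger_gap: 0.0526
grip_force: 0.0
```

```bash
python3 -m inch '{"series":[[0.2,0,0,0,0,0,0],[0.2,0,0,0,0,0,0],[0.2,0,0,0,0,0,0],[0.2,0,0,0,0,0,0],[0.2,0,0,0,0,0,0]]}' 25
python3 -m inch '{"series":[[0.2,0,0,15,0,0,0],[0.2,0,0,30,0,0,0],[0.2,0,0,30,0,0,0],[0.2,-2,25,0,0,0,0],[0.2,-3,45,0,0,0,0],[0.2,-5,45,0,0,0,0],[0.2,-5,45,0,0,0,0],[0.2,-5,45,0,0,0,0]]}'
```

```text
time: 16.4
eef_pos: [0.6075, -0.0874, 0.1384]
tcp_rot: [[-0.987, -0.158, 0.001], [-0.158, 0.987, -0.0], [-0.001, -0.0, -1.0]]
wrist_force: [0.2, 1.3, 5.5]
finger_gap: 0.0291
grip_force: 25.0
time: 17.4
eef_pos: [0.5867, 0.1188, 0.2128]
tcp_rot: [[-0.987, -0.158, -0.001], [-0.158, 0.987, -0.0], [0.001, -0.0, -1.0]]
wrist_force: [-0.4, 0.4, -3.9]
finger_gap: 0.0293
grip_force: 25.0
```

```bash
python3 -m inch '{"series":[[0.2,-25,40,0,0,0,0],[0.2,-27,40,0,0,0,0],[0.2,-30,40,0,0,0,0],[0.2,-30,36,0,0,0,0],[0.2,-30,36,0,0,0,0],[0.2,-25,20,0,0,0,0],[0.2,-10,10,-20,0,0,0],[0.2,0,0,0,0,0,0]]}'
python3 -m inch '{"series":[[0.2,0,0,-20,0,0,0],[0.2,0,0,-20,0,0,0],[0.2,0,0,-12,0,0,0],[0.2,0,0,-4,0,0,0],[0.2,0,0,0,0,0,0]]}'
```

```text
time: 18.4
eef_pos: [0.409, 0.3396, 0.1919]
tcp_rot: [[-0.987, -0.16, -0.003], [-0.16, 0.987, -0.002], [0.003, -0.001, -1.0]]
wrist_force: [0.3, 0.0, -4.3]
finger_gap: 0.0292
grip_force: 25.0
time: 19.02
eef_pos: [0.4107, 0.3395, 0.1371]
tcp_rot: [[-0.987, -0.158, 0.0], [-0.158, 0.987, 0.0], [-0.0, 0.0, -1.0]]
wrist_force: [-0.1, -0.5, -4.1]
finger_gap: 0.0294
grip_force: 25.0
```

```bash
python3 -m inch '{"series":[[0.2,0,0,-2,0,0,0],[0.2,0,0,0,0,0,0],[0.6,0,0,0,0,0,0],[0.6,0,0,0,0,0,0],[0.6,0,0,0,0,0,0],[0.6,0,0,0,0,0,0]]}'; python3 -m inch '{"series":[[0.72,0,0,30,0,0,0],[0.72,0,0,45,0,0,0],[0.72,20,-45,0,0,0,0],[0.72,30,-45,0,0,0,0],[0.72,30,-45,0,0,0,0],[0.72,30,-45,0,0,0,0],[0.72,30,-45,0,0,0,0],[0.72,30,-45,0,0,0,0]]}'
python3 - <<'E'
from h import *
c=cam("top"); s=cam("scene")
def big(c,lo,hi,box):
    hsv=cv2.cvtColor(c["color"],cv2.COLOR_RGB2HSV); m=cv2.inRange(hsv,lo,hi); x0,y0,x1,y1=box; k=np.zeros_like(m);k[y0:y1,x0:x1]=m[y0:y1,x0:x1]
    return max(cv2.findContours(k,0,2)[0],key=cv2.contourArea)
for n,lo,hi in (("red",(0,150,90),(4,255,255)),("grn",(45,150,90),(65,255,255))):
  for cn,q,b in (("top",c,(270,160,400,210)),("scene",s,(200,255,380,310))):
    k=big(q,lo,hi,b); e=cv2.minEnclosingCircle(k) if cn=="top" else cv2.fitEllipse(k); print(n,cn,e,cv2.contourArea(k),ray(q,e[0],.047).round(4))
cv2.imwrite("pics/e.png",np.vstack([cv2.resize(c["color"][150:350,100:420,::-1],(560,300)),cv2.resize(s["color"][160:340,200:600,::-1],(560,300))]))
E
```

```text
time: 19.77
eef_pos: [0.4103, 0.3395, 0.1348]
tcp_rot: [[-0.987, -0.158, 0.0], [-0.158, 0.987, -0.0], [-0.0, -0.0, -1.0]]
wrist_force: [0.5, -0.3, 0.2]
finger_gap: 0.0531
grip_force: 0.0
time: 20.78
eef_pos: [0.5811, 0.0679, 0.2098]
tcp_rot: [[-0.987, -0.158, 0.0], [-0.158, 0.987, 0.0], [-0.0, 0.0, -1.0]]
wrist_force: [0.5, -0.0, 0.1]
finger_gap: 0.0633
grip_force: 0.0
red top ((352.0, 182.0), 11.401854515075684) 347.0 [ 0.6556 -0.0552  0.047 ]
red scene ((266.4501037597656, 273.737548828125), (17.664447784423828, 29.476016998291016), 82.93627166748047) 397.5 [ 0.6576 -0.0552  0.047 ]Traceback (most recent call last):
  File "<stdin>", line 8, in <module>
  File "<stdin>", line 5, in big
ValueError: max() iterable argument is empty
```

```bash
python3 -m inch '{"series":[[0.72,25,-42,0,0,0,0],[0.72,25,-42,-20,0,0,0],[0.72,25,-39,-30,0,0,0],[0.72,1,0,-40,0,0,0],[0.72,0,0,-30,0,0,0],[0.72,0,0,0,0,0,0]]}'
python3 - <<'E'
from h import *
c=cam("top"); s=cam("scene")
cv2.imwrite("pics/e.png",np.vstack([cv2.resize(c["color"][150:350,100:420,::-1],(480,300)),cv2.resize(s["color"][190:330,200:424,::-1],(480,300),interpolation=cv2.INTER_CUBIC)]))
E
```

```text
time: 21.62
eef_pos: [0.6551, -0.0526, 0.0877]
tcp_rot: [[-0.987, -0.159, -0.005], [-0.159, 0.987, 0.001], [0.004, 0.002, -1.0]]
wrist_force: [0.4, 0.4, 0.6]
finger_gap: 0.0635
grip_force: 0.0
```

View pics/e.png

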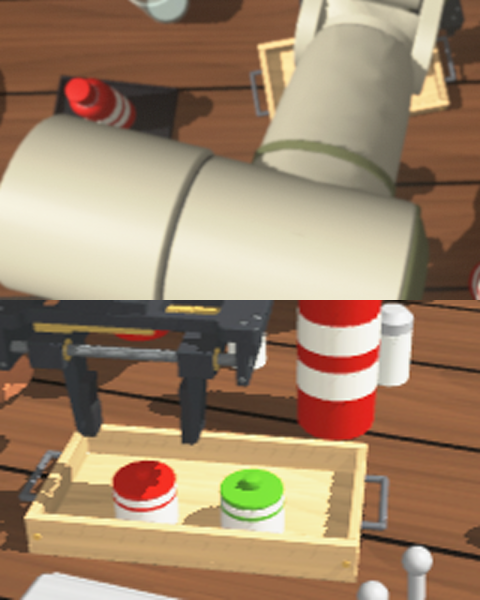

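Fingers straddle the red-lid pot (finger mid x≈140, pot ≈145 in the crop), clear of the green one. I'll go down.

```bash
python3 -m inch '{"series":[[0.72,0,-1,-20,0,0,0],[0.72,0,0,-20,0,0,0],[0.72,0,0,-16,0,0,0],[0.72,0,0,-10,0,0,0],[0.72,0,0,-5,0,0,0],[0.72,0,0,0,0,0,0]]}'
```

```text
time: 22.48
eef_pos: [0.6564, -0.0545, 0.0189]
tcp_rot: [[-0.987, -0.158, 0.0], [-0.158, 0.987, -0.0], [-0.0, -0.0, -1.0]]
wrist_force: [-0.4, -0.0, -0.1]
finger_gap: 0.0638
grip_force: 0.0
```

```bash
python3 -m inch '{"series":[[0.72,0,0,-4,0,0,0],[0.72,0,0,-1,0,0,0],[0.4,0,0,0,0,0,0],[0.4,0,0,0,0,0,0],[0.4,0,0,0,0,0,0],[0.4,0,0,0,0,0,0],[0.4,0,0,0,0,0,0]]}' 20
```

```text
time: 23.35
eef_pos: [0.6563, -0.0545, 0.0138]
tcp_rot: [[-0.987, -0.158, 0.0], [-0.158, 0.987, -0.0], [-0.0, -0.0, -1.0]]
wrist_force: [0.1, 0.2, 0.8]
finger_gap: 0.0476
grip_force: 20.0
```

```bash
python3 -m inch '{"series":[[0.4,0,0,15,0,0,0],[0.4,0,0,30,0,0,0],[0.4,0,0,35,0,0,0],[0.4,0,0,0,0,0,0]]}'
python3 - <<'E'
from h import *
for n,b in (("top",(430,200,530,300)),("scene",(140,205,225,250))):
    c=cam(n); hsv=cv2.cvtColor(c["color"],cv2.COLOR_RGB2HSV); x0,y0,x1,y1=b
    m=cv2.inRange(hsv,(4,110,185),(15,255,255)); k=np.zeros_like(m);k[y0:y1,x0:x1]=m[y0:y1,x0:x1]
    k=cv2.convexHull(max(cv2.findContours(k,0,2)[0],key=cv2.contourArea))
    P=np.array([ray(c,u,.014)[:2] for u in k[:,0].astype(float)],np.float32)
    print(n,cv2.minEnclosingCircle(P),P.min(0),P.max(0),(P.min(0)+P.max(0))/2)
E
```

```text
time: 23.85
eef_pos: [0.6575, -0.0547, 0.0971]
tcp_rot: [[-0.987, -0.159, 0.006], [-0.159, 0.987, -0.002], [-0.005, -0.002, -1.0]]
wrist_force: [0.6, -0.1, -2.2]
finger_gap: 0.0474
grip_force: 20.0
top ((0.5124787092208862, -0.26663219928741455), 0.024180756881833076) [ 0.4910503  -0.27792317] [ 0.5339072  -0.24781851] [ 0.5124787  -0.26287085]
scene ((0.5149550437927246, -0.2545774579048157), 0.01636749878525734) [ 0.49928933 -0.26990506] [ 0.53104687 -0.24792908] [ 0.5151681  -0.25891706]
```

Run:
```python
from h import *
for n,b in (("top",(430,200,530,300)),("scene",(140,205,225,250))):
    c=cam(n); im=cv2.imread(f"pics/{n}0.png"); hsv=cv2.cvtColor(im,cv2.COLOR_BGR2HSV); x0,y0,x1,y1=b
    m=cv2.inRange(hsv,(4,110,190),(15,255,255)); k=np.zeros_like(m);k[y0:y1,x0:x1]=m[y0:y1,x0:x1]
    k=cv2.convexHull(max(cv2.findContours(k,0,2)[0],key=cv2.contourArea))
    P=np.array([ray(c,u,.014)[:2] for u in k[:,0].astype(float)],np.float32)
    print(n,cv2.minEnclosingCircle(P),P.min(0),P.max(0),(P.min(0)+P.max(0))/2)
```

```text
top ((0.5080901980400085, -0.31506362557411194), 0.06955555826425552) [ 0.4400459  -0.38327065] [ 0.5774956  -0.24559839] [ 0.5087707  -0.31443453]
scene ((0.5079818964004517, -0.31497615575790405), 0.06783909350633621) [ 0.4418019  -0.38280246] [ 0.5752623  -0.24792908] [ 0.5085321  -0.31536576]
```

```bash
python3 -m inch '{"series":[[0.4,-12,-25,0,0,0,0],[0.4,-25,-45,0,0,0,0],[0.4,-25,-45,0,0,0,0],[0.4,-25,-45,0,0,0,0],[0.4,-25,-45,0,0,0,0],[0.4,-25,-40,0,0,0,0],[0.4,-11,-15,0,0,0,0],[0.4,0,0,0,0,0,0]]}'
python3 -m inch '{"series":[[0.4,0,0,-20,0,0,0],[0.4,0,0,-25,0,0,0],[0.4,0,0,-20,0,0,0],[0.4,0,0,-10,0,0,0],[0.4,0,0,0,0,0,0]]}'
```

```text
time: 25.05
eef_pos: [0.5078, -0.3146, 0.0931]
tcp_rot: [[-0.988, -0.157, -0.001], [-0.157, 0.988, 0.001], [0.001, 0.001, -1.0]]
wrist_force: [0.1, 0.2, -1.4]
finger_gap: 0.0474
grip_force: 20.0
time: 25.68
eef_pos: [0.5087, -0.3135, 0.0183]
tcp_rot: [[-0.987, -0.16, -0.001], [-0.16, 0.987, 0.001], [0.001, 0.001, -1.0]]
wrist_force: [-0.3, -0.4, -1.8]
finger_gap: 0.0479
grip_force: 20.0
```

```bash
python3 -m inch '{"series":[[0.4,0,-1,-4,0,0,0],[0.4,0,0,-2,0,0,0],[0.4,0,0,0,0,0,0],[0.4,0,0,0,0,0,0]]}';python3 -m inch '{"series":[[0.65,0,0,0,0,0,0],[0.65,0,0,0,0,0,0],[0.65,0,0,0,0,0,0]]}'
python3 -m inch '{"series":[[0.65,0,0,20,0,0,0],[0.65,0,0,40,0,0,0],[0.6,0,0,60,0,0,0],[0.6,0,0,60,0,0,0],[0.6,0,40,45,0,0,0],[0.6,0,45,0,0,0,0],[0.6,0,45,0,0,0,0],[0.6,0,45,0,0,0,0]]}'
python3 - <<'E'
from h import *
c=cam("top"); s=cam("scene")
cv2.imwrite("pics/f.png",np.vstack([cv2.resize(c["color"][130:350,100:520,::-1],(573,300)),cv2.resize(s["color"][150:320,120:600,::-1],(780,276),interpolation=cv2.INTER_CUBIC)[:,:573]]))
hsv=cv2.cvtColor(c["color"],cv2.COLOR_RGB2HSV); m=cv2.inRange(hsv,(0,190,90),(4,255,255)); k=np.zeros_like(m);k[215:290,440:520]=m[215:290,440:520]
k=max(cv2.findContours(k,0,2)[0],key=cv2.contourArea,default=None)
if k is not None: e=cv2.minEnclosingCircle(k); print(e,ray(c,e[0],.047))
E
```

```text
time: 26.18
eef_pos: [0.5083, -0.3156, 0.0129]
tcp_rot: [[-0.987, -0.158, 0.0], [-0.158, 0.987, -0.0], [-0.0, -0.0, -1.0]]
wrist_force: [-0.1, 0.0, -1.9]
finger_gap: 0.0479
grip_force: 20.0
time: 26.55
eef_pos: [0.5083, -0.3155, 0.0129]
tcp_rot: [[-0.987, -0.158, 0.0], [-0.158, 0.987, -0.0], [-0.0, -0.0, -1.0]]
wrist_force: [-0.7, -0.5, 0.6]
finger_gap: 0.0576
grip_force: 0.0
time: 27.55
eef_pos: [0.508, -0.139, 0.238]
tcp_rot: [[-0.987, -0.158, 0.0], [-0.158, 0.987, -0.0], [-0.0, -0.0, -1.0]]
wrist_force: [0.8, -0.0, 0.2]
finger_gap: 0.0529
grip_force: 0.0
((493.0, 255.0), 2.2361679077148438) [ 0.49521887 -0.33341709  0.047     ]
```

View pics/f.png

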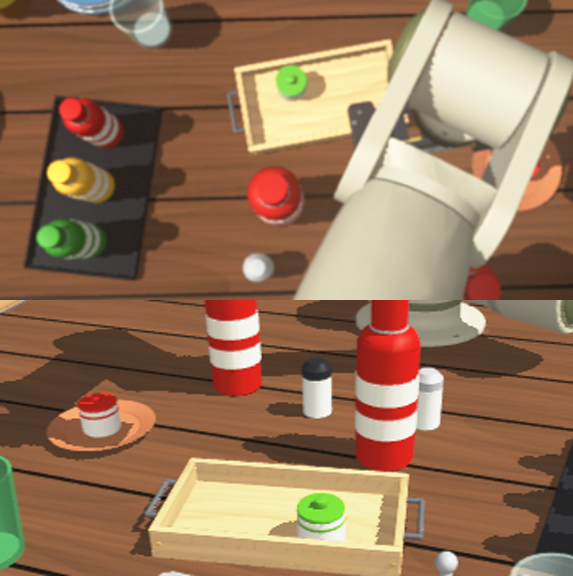

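The pot sits in the middle of the saucer (scene crop (100,413)), all three bottles stand on the tray, and the green-lid pot is untouched. Green goes back first.

```bash
python3 -m inch '{"series":[[0.6,-5,40,0,0,0,0],[0.6,-10,50,0,0,0,0],[0.6,-10,50,0,0,0,0],[0.6,-10,50,0,0,0,0],[0.6,-12,50,0,0,0,0],[0.6,-12,50,0,0,0,0],[0.6,-12,50,0,0,0,0],[0.6,-12,50,0,0,0,0]]}'
python3 -m inch '{"series":[[0.6,-10,50,0,0,0,0],[0.6,-5,38,0,0,0,0],[0.6,0,0,-28,0,0,0],[0.6,0,0,0,0,0,0]]}'
```

```text
time: 28.65
eef_pos: [0.4254, 0.2505, 0.2379]
tcp_rot: [[-0.987, -0.158, 0.001], [-0.158, 0.987, -0.0], [-0.001, -0.0, -1.0]]
wrist_force: [0.0, 0.1, -0.5]
finger_gap: 0.0529
grip_force: 0.0
time: 29.15
eef_pos: [0.41, 0.337, 0.2083]
tcp_rot: [[-0.987, -0.159, -0.003], [-0.159, 0.987, -0.002], [0.004, -0.001, -1.0]]
wrist_force: [-0.3, -0.3, 0.3]
finger_gap: 0.0529
grip_force: 0.0
```

```bash
python3 -m inch '{"series":[[0.6,0,1,-20,0,0,0],[0.6,0,0,-25,0,0,0],[0.6,0,0,-20,0,0,0],[0.6,0,0,-7,0,0,0],[0.6,0,0,0,0,0,0],[0.6,0,0,0,0,0,0]]}'
```

```text
time: 29.9
eef_pos: [0.4108, 0.3386, 0.1388]
tcp_rot: [[-0.987, -0.158, 0.002], [-0.158, 0.987, 0.001], [-0.002, 0.0, -1.0]]
wrist_force: [0.8, -0.5, -0.3]
finger_gap: 0.053
grip_force: 0.0
```

Correct the last mm, then grip.

```bash
python3 -m inch '{"series":[[0.6,0,1,-3,0,0,0],[0.6,0,0,-1,0,0,0],[0.6,0,0,0,0,0,0],[0.2,0,0,0,0,0,0],[0.2,0,0,0,0,0,0],[0.2,0,0,0,0,0,0],[0.2,0,0,0,0,0,0]]}' 25
python3 -m inch '{"series":[[0.2,0,0,15,0,0,0],[0.2,0,0,30,0,0,0],[0.2,0,0,30,0,0,0],[0.2,20,-20,3,0,0,0],[0.2,30,-36,0,0,0,0],[0.2,30,-40,0,0,0,0],[0.2,30,-40,0,0,0,0],[0.2,30,-40,0,0,0,0]]}'
python3 -m inch '{"series":[[0.2,25,-40,0,0,0,0],[0.2,15,-40,0,0,0,0],[0.2,8,-40,0,0,0,0],[0.2,5,-45,0,0,0,0],[0.2,4,-45,0,0,0,0],[0.2,0,-30,0,0,0,0],[0.2,0,-11,0,0,0,0],[0.2,0,0,0,0,0,0]]}'
```

```text
time: 30.78
eef_pos: [0.4103, 0.3396, 0.1338]
tcp_rot: [[-0.987, -0.158, 0.0], [-0.158, 0.987, 0.0], [-0.0, 0.0, -1.0]]
wrist_force: [-0.5, 1.1, -0.2]
finger_gap: 0.0293
grip_force: 25.0
time: 31.78
eef_pos: [0.5507, 0.162, 0.211]
tcp_rot: [[-0.987, -0.158, -0.002], [-0.158, 0.987, -0.0], [0.002, 0.0, -1.0]]
wrist_force: [1.3, 0.9, -4.5]
finger_gap: 0.0294
grip_force: 25.0
time: 32.78
eef_pos: [0.6071, -0.0873, 0.2112]
tcp_rot: [[-0.987, -0.158, -0.001], [-0.158, 0.987, 0.001], [0.001, 0.001, -1.0]]
wrist_force: [0.3, 0.6, -5.0]
finger_gap: 0.0292
grip_force: 25.0
```

```bash
python3 -m inch '{"series":[[0.2,0,0,-20,0,0,0],[0.2,0,0,-25,0,0,0],[0.2,0,0,-18,0,0,0],[0.2,0,0,-7,0,0,0],[0.2,0,0,0,0,0,0],[0.2,0,0,0,0,0,0]]}'
```

```text
time: 33.52
eef_pos: [0.6077, -0.0872, 0.1426]
tcp_rot: [[-0.987, -0.159, 0.001], [-0.159, 0.987, -0.0], [-0.001, -0.001, -1.0]]
wrist_force: [-0.2, 0.0, -4.5]
finger_gap: 0.0293
grip_force: 25.0
```

```bash
python3 -m inch '{"series":[[0.2,0,0,-4,0,0,0],[0.2,0,0,-1.5,0,0,0],[0.2,0,0,0,0,0,0],[0.2,0,0,0,0,0,0]]}'
python3 -m inch '{"series":[[0.6,0,0,0,0,0,0],[0.6,0,0,0,0,0,0],[0.6,0,0,0,0,0,0],[0.6,0,0,0,0,0,0]]}'
```

```text
time: 34.02
eef_pos: [0.6075, -0.0875, 0.1368]
tcp_rot: [[-0.987, -0.158, 0.001], [-0.158, 0.987, -0.0], [-0.001, -0.0, -1.0]]
wrist_force: [-1.2, 1.3, 2.3]
finger_gap: 0.0294
grip_force: 25.0
time: 34.52
eef_pos: [0.6073, -0.0875, 0.1362]
tcp_rot: [[-0.987, -0.158, -0.0], [-0.158, 0.987, -0.0], [0.0, -0.0, -1.0]]
wrist_force: [-0.0, -0.3, 0.2]
finger_gap: 0.0529
grip_force: 0.0
```

```bash
python3 -m inch '{"series":[[0.6,0,0,30,0,0,0],[0.6,0,0,45,0,0,0],[0.6,0,30,0,0,0,0],[0.6,-3,45,0,0,0,0],[0.6,-5,45,0,0,0,0],[0.6,-5,45,0,0,0,0],[0.6,-10,45,0,0,0,0],[0.6,-20,45,0,0,0,0]]}'
python3 -m inch '{"series":[[0.6,-25,45,0,0,0,0],[0.6,-25,45,0,0,0,0],[0.6,-20,45,0,0,0,0],[0.6,0,27,-12,0,0,0],[0.6,0,0,-25,0,0,0],[0.6,0,0,-25,0,0,0],[0.6,0,0,-14,0,0,0],[0.6,0,0,0,0,0,0]]}'
```

```text
time: 35.52
eef_pos: [0.564, 0.1689, 0.2111]
tcp_rot: [[-0.987, -0.158, 0.0], [-0.158, 0.987, 0.0], [-0.0, 0.0, -1.0]]
wrist_force: [-0.3, 0.2, 0.0]
finger_gap: 0.0533
grip_force: 0.0
time: 36.52
eef_pos: [0.4941, 0.3294, 0.1347]
tcp_rot: [[-0.987, -0.158, -0.001], [-0.158, 0.987, -0.001], [0.001, -0.0, -1.0]]
wrist_force: [0.0, -0.7, 0.7]
finger_gap: 0.0531
grip_force: 0.0
```

```bash
python3 -m inch '{"series":[[0.6,0,0,0,0,0,0],[0.2,0,0,0,0,0,0],[0.2,0,0,0,0,0,0],[0.2,0,0,0,0,0,0],[0.2,0,0,0,0,0,0]]}' 25
python3 -m inch '{"series":[[0.2,0,0,15,0,0,0],[0.2,0,0,30,0,0,0],[0.2,0,0,33,0,0,0],[0.2,20,-34,0,0,0,0],[0.2,25,-40,0,0,0,0],[0.2,25,-40,0,0,0,0],[0.2,22,-40,0,0,0,0],[0.2,10,-40,0,0,0,0]]}'
python3 -m inch '{"series":[[0.2,0,-45,0,0,0,0],[0.2,0,-45,0,0,0,0],[0.2,0,-45,0,0,0,0],[0.2,0,-25,0,0,0,0],[0.2,0,0,0,0,0,0],[0.2,0,0,-20,0,0,0],[0.2,0,0,-25,0,0,0],[0.2,0,0,-20,0,0,0]]}'
python3 -m inch '{"series":[[0.2,0,0,-4,0,0,0],[0.2,0,0,0,0,0,0],[0.2,0,0,0,0,0,0]]}'
```

```text
time: 37.15
eef_pos: [0.4944, 0.3296, 0.1356]
tcp_rot: [[-0.987, -0.158, 0.001], [-0.158, 0.987, 0.0], [-0.001, 0.0, -1.0]]
wrist_force: [-0.7, -0.0, 2.8]
finger_gap: 0.0294
grip_force: 25.0
time: 38.15
eef_pos: [0.5969, 0.1339, 0.2134]
tcp_rot: [[-0.987, -0.158, -0.0], [-0.158, 0.987, -0.0], [0.0, -0.0, -1.0]]
wrist_force: [-0.2, 0.7, -3.7]
finger_gap: 0.0293
grip_force: 25.0
time: 39.15
eef_pos: [0.596, -0.0232, 0.1476]
tcp_rot: [[-0.987, -0.159, -0.001], [-0.159, 0.987, 0.001], [0.001, 0.001, -1.0]]
wrist_force: [0.2, 0.1, -3.0]
finger_gap: 0.0292
grip_force: 25.0
time: 39.52
eef_pos: [0.5967, -0.0243, 0.1453]
tcp_rot: [[-0.987, -0.159, 0.002], [-0.159, 0.987, -0.0], [-0.002, -0.001, -1.0]]
wrist_force: [-0.1, -0.9, -2.3]
finger_gap: 0.0293
grip_force: 25.0
```

```bash
python3 -m inch '{"series":[[0.2,0,0,-4,0,0,0],[0.2,0,0,-2,0,0,0],[0.2,0,0,-1,0,0,0],[0.2,0,0,0,0,0,0]]}'
python3 -m inch '{"series":[[0.6,0,0,0,0,0,0],[0.6,0,0,0,0,0,0],[0.6,0,0,0,0,0,0],[0.6,0,0,0,0,0,0]]}'
```

```text
time: 40.02
eef_pos: [0.5968, -0.0246, 0.1386]
tcp_rot: [[-0.987, -0.158, 0.002], [-0.158, 0.987, -0.0], [-0.002, -0.001, -1.0]]
wrist_force: [-2.4, 0.2, 6.0]
finger_gap: 0.0294
grip_force: 25.0
time: 40.52
eef_pos: [0.5963, -0.0245, 0.1371]
tcp_rot: [[-0.987, -0.158, -0.0], [-0.158, 0.987, -0.0], [0.0, 0.0, -1.0]]
wrist_force: [0.7, 0.6, -0.9]
finger_gap: 0.0528
grip_force: 0.0
```

```bash
python3 -m inch '{"series":[[0.6,0,0,30,0,0,0],[0.6,0,0,45,0,0,0],[0.6,-2,45,0,0,0,0],[0.6,-3,50,0,0,0,0],[0.6,-3,50,0,0,0,0],[0.6,-3,50,0,0,0,0],[0.6,-3,50,0,0,0,0],[0.6,-2,50,0,0,0,0]]}'
python3 -m inch '{"series":[[0.6,-2,40,0,0,0,0],[0.6,0,8,-15,0,0,0],[0.6,0,0,-20,0,0,0],[0.6,0,0,-20,0,0,0],[0.6,0,0,-15,0,0,0],[0.6,0,0,-5,0,0,0],[0.6,0,0,0,0,0,0],[0.6,0,0,0,0,0,0]]}'
```

```text
time: 41.52
eef_pos: [0.58, 0.2722, 0.2123]
tcp_rot: [[-0.987, -0.158, 0.0], [-0.158, 0.987, -0.0], [-0.0, -0.0, -1.0]]
wrist_force: [-1.0, -0.6, -0.3]
finger_gap: 0.0528
grip_force: 0.0
time: 42.52
eef_pos: [0.5786, 0.3185, 0.138]
tcp_rot: [[-0.987, -0.158, 0.001], [-0.158, 0.987, 0.0], [-0.001, 0.0, -1.0]]
wrist_force: [-0.5, -0.4, -0.6]
finger_gap: 0.0529
grip_force: 0.0
```

```bash
python3 -m inch '{"series":[[0.6,0,0,-2,0,0,0],[0.6,0,0,0,0,0,0],[0.2,0,0,0,0,0,0],[0.2,0,0,0,0,0,0],[0.2,0,0,0,0,0,0],[0.2,0,0,0,0,0,0]]}' 25
python3 -m inch '{"series":[[0.2,0,0,15,0,0,0],[0.2,0,0,30,0,0,0],[0.2,0,0,33,0,0,0],[0.2,0,-20,0,0,0,0],[0.2,1,-40,0,0,0,0],[0.2,1,-40,0,0,0,0],[0.2,1,-40,0,0,0,0],[0.2,1,-40,0,0,0,0]]}'
python3 -m inch '{"series":[[0.2,1,-40,0,0,0,0],[0.2,1,-36,0,0,0,0],[0.2,0,-20,0,0,0,0],[0.2,0,0,0,0,0,0],[0.2,0,0,-20,0,0,0],[0.2,0,0,-25,0,0,0],[0.2,0,0,-18,0,0,0],[0.2,0,0,-5,0,0,0]]}'
python3 -m inch '{"series":[[0.2,0,0,0,0,0,0],[0.2,0,0,0,0,0,0]]}'
```

```text
time: 43.28
eef_pos: [0.5783, 0.3185, 0.1353]
tcp_rot: [[-0.987, -0.158, 0.0], [-0.158, 0.987, -0.0], [-0.0, -0.0, -1.0]]
wrist_force: [0.4, -0.6, -0.4]
finger_gap: 0.0293
grip_force: 25.0
time: 44.28
eef_pos: [0.5813, 0.136, 0.2118]
tcp_rot: [[-0.987, -0.158, -0.003], [-0.158, 0.987, -0.0], [0.003, 0.0, -1.0]]
wrist_force: [-0.1, 0.0, -3.0]
finger_gap: 0.0293
grip_force: 25.0
time: 45.28
eef_pos: [0.5836, 0.0437, 0.144]
tcp_rot: [[-0.987, -0.16, -0.002], [-0.16, 0.987, 0.001], [0.002, 0.001, -1.0]]
wrist_force: [-0.4, -0.5, -2.8]
finger_gap: 0.0291
grip_force: 25.0
time: 45.52
eef_pos: [0.5846, 0.0428, 0.146]
tcp_rot: [[-0.987, -0.159, 0.001], [-0.159, 0.987, -0.0], [-0.001, -0.0, -1.0]]
wrist_force: [-0.7, -0.0, -2.9]
finger_gap: 0.0294
grip_force: 25.0
```

```bash
python3 -m inch '{"series":[[0.2,0,0,-4,0,0,0],[0.2,0,0,-2,0,0,0],[0.2,0,0,-1.5,0,0,0],[0.2,0,0,0,0,0,0]]}'
python3 -m inch '{"series":[[0.6,0,0,0,0,0,0],[0.6,0,0,0,0,0,0],[0.6,0,0,0,0,0,0],[0.6,0,0,0,0,0,0]]}'
python3 -m inch '{"series":[[0.6,0,0,30,0,0,0],[0.6,0,0,45,0,0,0],[0.6,0,45,20,0,0,0],[0.6,0,50,0,0,0,0],[0.6,0,50,0,0,0,0],[0.6,-30,50,0,0,0,0],[0.6,-50,35,0,0,0,0],[0.6,-50,35,0,0,0,0]]}'
python3 -m inch '{"series":[[0.6,-50,35,0,0,0,0],[0.6,-50,35,0,0,0,0],[0.6,-50,35,0,0,0,0],[0.6,-50,35,0,0,0,0],[0.6,-50,35,0,0,0,0],[0.6,-30,20,0,0,0,0],[0.6,0,0,0,0,0,0]]}'
python3 - <<'E'
from h import *
c=cam("top"); s=cam("scene")
a=cv2.imread("pics/top0.png")
f=lambda i:cv2.resize(i[130:300,260:530],(800,504))
cv2.imwrite("pics/g.png",f(c["color"][:,:,::-1]))
b=cv2.imread("pics/scene0.png")
cv2.imwrite("pics/h.png",np.hstack([cv2.resize(b[180:320,190:390],(400,280)),cv2.resize(s["color"][180:320,190:390,::-1],(400,280))]))
# caps/bodies before/after
for n,lo,hi,bt,bs in (("red",(0,170,60),(4,255,255),(285,190,325,225),(318,195,356,280)),("yel",(20,150,80),(30,255,255),(320,180,355,220),(275,190,318,290)),("grn",(50,150,30),(68,255,255),(355,175,390,220),(240,190,280,250))):
  for im0,im1,B in ((a,c["color"][:,:,::-1],bt),(b,s["color"][:,:,::-1],bs)):
    o=[]
    for im in (im0,im1):
      m=cv2.inRange(cv2.cvtColor(np.ascontiguousarray(im),cv2.COLOR_BGR2HSV),lo,hi)[B[1]:B[3],B[0]:B[2]]; M=cv2.moments(m,True); o.append((round(M["m10"]/M["m00"],2),round(M["m01"]/M["m00"],2),M["m00"]))
    print(n,o)
E
```

```text
time: 46.02
eef_pos: [0.5845, 0.0424, 0.1383]
tcp_rot: [[-0.987, -0.158, 0.001], [-0.158, 0.987, -0.0], [-0.001, -0.0, -1.0]]
wrist_force: [-0.7, -0.7, 2.1]
finger_gap: 0.0291
grip_force: 25.0
time: 46.52
eef_pos: [0.5843, 0.0425, 0.1377]
tcp_rot: [[-0.987, -0.158, -0.0], [-0.158, 0.987, 0.0], [0.0, 0.0, -1.0]]
wrist_force: [0.3, 0.2, -1.2]
finger_gap: 0.0533
grip_force: 0.0
time: 47.52
eef_pos: [0.4526, 0.3086, 0.2325]
tcp_rot: [[-0.987, -0.158, -0.0], [-0.158, 0.987, 0.0], [0.0, 0.0, -1.0]]
wrist_force: [0.2, 0.1, 0.9]
finger_gap: 0.053
grip_force: 0.0
time: 48.4
eef_pos: [0.1724, 0.5033, 0.2327]
tcp_rot: [[-0.987, -0.162, -0.0], [-0.162, 0.987, 0.0], [0.0, 0.0, -1.0]]
wrist_force: [-0.2, -0.8, 0.2]
finger_gap: 0.0529
grip_force: 0.0
red [(17.65, 17.82, 377.0), (17.1, 18.03, 364.0)]
red [(20.43, 35.12, 1608.0), (20.48, 35.09, 1597.0)]
yel [(17.3, 20.57, 342.0), (17.48, 21.51, 322.0)]
yel [(20.51, 43.75, 1628.0), (20.55, 43.55, 1631.0)]
grn [(15.53, 17.92, 289.0), (15.51, 17.9, 277.0)]
grn [(17.42, 27.97, 1064.0), (17.42, 27.92, 1058.0)]
```

View pics/g.png

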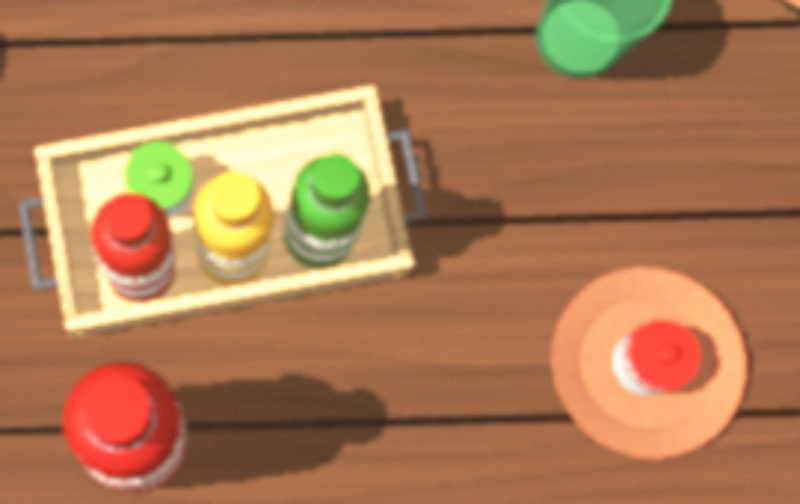

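View pics/h.png

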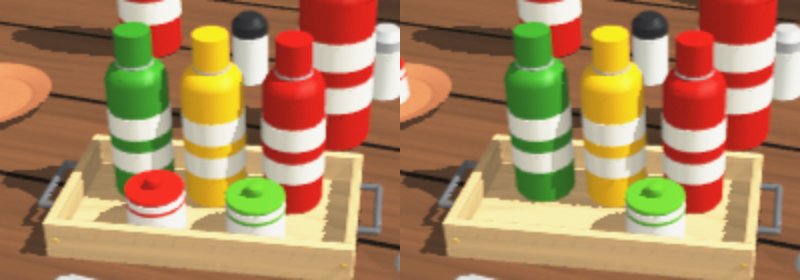

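The before and after views match to within a pixel for every bottle. The pot sits in the saucer's middle with its lid at crop (664,356), leaned by perspective. The green-lid pot, tumbler and salt are in place.

```bash
python3 -c "
from workcell import job_done; print(job_done())"
```

```text
the job is handed in; nothing more can be done
None
```

The salsa pot is in the middle of the saucer and all three bottles are back on their own spots in the caddy; I handed the job in at about 48 s of the 144 s allowed.

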